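# Fit the charged battery pack to the bench lamp

### The job

Fit the charged battery pack to the bench lamp: pinch the pack's two side tabs together to free it from the charger and draw it straight out without tugging, then push it gently into the lamp's battery bay until it is fully home and both tabs have snapped back out. Do not crush the tabs or force the pack, and leave the other things on the bench where they are.

Things in the scene. Friction and masses are not known exactly. Their poses are not given: they have to be found in the camera images.
- pack_tabs (a point): the black battery pack, standing upright in the charger at the start: 54 mm (x) x 52 mm over the tabs (y) x 78 mm tall, 0.18 to 0.30 kg. This point is on its centre line at mid height of the tabs, 64 mm above the stem's foot, 14 mm below the flat top. Own z up, own y through both tabs. On each y side is a ribbed sprung tab 24 mm wide, 24 mm tall, ending 7 mm above the shoulder; keep the fingers' forces on the pack below 130 N in all (65 N a tab)
- pack_foot (a point): centre of the underside of the pack's stem. The stem is 38 mm (x) x 39 mm (y) and 45 mm long, its foot bevelled by 3 mm; above it the wider cap (54 x 40 mm) has a shoulder that stops on the rim of a bay. Down the stem's y sides run the tabs' tongues, each with a hooked nose that catches under the bay's lip; bevelled below, so that the pack also clicks in when pressed on its top unpinched
- tab_a (a joint): how far the pack's +y tab is pushed in, m: 0 out (at rest), 0.005 fully in. Outer faces of the two tabs: 52 mm apart at rest, 42 mm fully pinched. Each tab takes 5 N to start and 10 N fully in; the noses come free of the lip once both are in by 4 mm or more. With a nose caught the pack cannot be pulled out and must not be pulled with over 25 N
- tab_b (a joint): how far the pack's -y tab is pushed in, m: 0 out (at rest), 0.005 fully in; otherwise as tab_a
- charger_bay (a point): centre of the mouth of the bay in the light grey charger, at rim height, 62 mm above the table; z up, the tabs lie along y. The charger is fixed: a block 62 mm (x) x 64 mm (y) round the mouth, level with the rim, and a lower tail to 120 mm in +x. The latched pack has pack_tabs 20.5 mm above this point. A sprung contact block below pushes the pack up with 6 to 12 N over the last 8 mm; unlatched it stands proud
- lamp_bay (a point): centre of the mouth of the empty bay in the lamp's grey foot, at rim height (64 to 82 mm above the table); z up. Mouth 40 mm (x) x 41 mm (y), edge bevelled 2.5 mm, about 1 mm clear of the stem all round; contact block as in the charger. Stem down, tabs along y, either way round. pack_tabs is 19 mm above this point when fully down, 20.5 mm when latched and let go, 27 to 36 mm if not latched
- lamp_foot (a point): point on the lamp's low foot, 80 mm in +x from the bay, 62 mm below its rim. The lamp stands on a thick dark foam mat: pressed, it sinks by 1 to 10 mm before it goes firm (differs each time, not to be known beforehand), so home is found by feel. Going home takes 10 to 14 N downwards pinched, 12 to 18 N on the pack's top with the tabs free; keep the pack's forces on the lamp below 50 N in all
- lamp_head (a point): centre of the tilted lamp head (118 x 92 x 30 mm), 135 mm in +x from the bay and 12 mm above its rim; its yoke is 150 mm wide, its highest edge 50 mm above the rim. Keep clear of it
- jar_a: glass clip-top specimen jar, 92 mm across, 166 mm tall, origin under its foot; stands at the back, not to be disturbed
- jar_b: smaller glass clip-top specimen jar, 84 mm across, 136 mm tall, origin under its foot; stands by the blue crate on the left, not to be disturbed
- vial: stoppered glass specimen vial, 30 mm across, 60 mm tall, origin under its foot; stands between charger and lamp, not to be disturbed
- wash_bottle: white wash bottle with a spout, 74 mm across, 195 mm tall, origin under its foot; stands on the right, not to be disturbed
- jar_lid: loose glass jar lid with its rubber ring, 91 mm across, 16 mm tall, lying on the right, not to be disturbed
- forceps: steel forceps, 140 mm long, 7 mm high, lying flat on the left, not to be disturbed

How it is judged:
By the outcome, as a careful person would: the job done as asked, in the order asked, and still so for the second after the job is handed in, with the robot touching nothing.
It also fails if it takes over 50 s, if anything falls off the work surface, if the arm or the gripper's body presses on something with over 40 N, if the wrist force passes 120 N, or if a joint passes its speed limit or range.

### The arm

A 6-joint arm with a two-finger parallel gripper is mounted at the origin on the work surface. World frame = base frame: x ahead of the robot, y to its left, z up, the work surface at z = 0. Lengths are in m, angles in rad, forces in N, time in s.
With the tool pointing down it reaches from about 0.3 to 0.775 m from the base axis. Payload 14.6 kg.
Tool frame: the origin (TCP) lies at the very end of the fingers, on their centre line; the grasp point (between the pads) lies 19 mm behind it; z points along the fingers, y is the line along which they close (so a half turn about z gives the same grasp; the last joint's range is limited). The gripper opens to 94 mm and grips with 3 to 60 N. Pads are 16 mm wide; open, the fingers measure 119 mm over their backs; the gripper's body (75 mm by 177 mm) begins 78 mm behind the grasp point.
Start: joints at [1.063, 0.3, 1.521, -0, 1.321, -0.067], TCP at [0.235, 0.497, 0.205] pointing down, gripper open.
Joint ranges: [-3.03, 3.03], [-0.79, 2.21], [0.23, 2.52], [-1.04, 4.18], [0, 3.07], [-2.55, 2.55]. Speed limits (rad/s): [2.22, 2.22, 2.57, 3.14, 3.14, 3.14].

### API

Orientations are given as [roll, pitch, yaw] about the fixed x, y, z axes, in that order (R = Rz(yaw) Ry(pitch) Rx(roll)).
In Python, from station import telemetry, cams, hand_in, nets gives the robot as it stands.
- The arm moves only by the tool move_arm, never from a script. Its argument "increments" is a list of rows, each a list of 4 numbers: the shift along the tool's x, y, z in m, then the turn about the tool's z in rad. In form: [[tx, ty, tz, roll], ...]. A call has 1 to 20 rows; each row shifts and turns the commanded pose from where the row before left it, along the tool's axes as they then stand; what a row does not reach is not made up. A row lasts 1/8 s, in which the tool goes at most 62.5 mm and 10.7 degrees, less where a joint would pass 70% of its speed; a pose out of reach is approached as far as the arm can. A call is refused whole if a number of a shift passes 0.0625 or a number of a turn 0.188, either way. A call with a gripper value outside its range is refused whole. "grip" is the opening, from 0 (shut) to 1 (fully open), set as the call begins (left out, the last holds). The fingers move at their own pace and stop on an object; "force" is the grip in N (left out, the last holds). Time passes only in rows, so rows that do not move let the fingers close. It gives the time, the measured TCP pose, the force, the opening and the grip force at its end, in the units of the state.
- telemetry.get_obs(): the state, without advancing time (a new reading comes with each control period).
- cams.camera(name): name is "scene" or "side" or "wrist"; returns the picture (384x512x3 uint8, blue, green, red); there is no depth.
- cams.camera_model(name): a dict with "intrinsics" (3x3 intrinsics, pixels), "xyz" and "attitude" of the camera in the world; the wrist camera has in their place "T_tool_cam" (4x4, takes a point from camera to tool coordinates, whose origin is the TCP and whose axes are the flange's). Camera axes: x right, y up, looking along -z (the intrinsics and any distortion apply to the point x, -y, -z); pixel columns grow to the right and rows downward; lengths in m; the calibration is good to about 2 mm. A picture is of the moment at which its call begins: read the wrist's pose just before it. camera_model takes no time and is no camera call.
- hand_in(): hands the job in; it is judged then, once.
Trained networks look in the newest picture that a camera, given by its name, has taken for a name from the list of things; names that differ only in an ending like _2 or _b are one class to them, and where a whole thing is asked for, a point or a joint stands for the part that bears it (a point fixed in the world has none). Each returns a list of dicts, best first, with "conf" (0 to 1); they miss things now and then, are a little off and sometimes report something else, mostly with a low value. They report only what shows in the picture. A call takes as long as a camera call.
- nets.search_frame(camera, query): "extent" ([left, top, right, bottom] in pixels, round what is visible of it).
- nets.mark_of(camera, query): "centre" ([column, row] in pixels: a listed point, or the origin of a listed thing).
The state is a dict: "time_s": time; "qpos": joint angles; "joint_vel": joint speeds; "tau": joint torques, N m; "ee_pos": TCP position; "eef_rot": TCP orientation; "force": force on the tool from outside, world axes, zero at the start; "moment": the same for the moment, N m; "grip_width": finger opening in m; "grip_force": force on a finger pad.
Only numpy, scipy, OpenCV 4.12 (cv2) and the standard library are available. Lean on these libraries where they do the work, as an engineer would, in place of code of your own. Each camera call takes 0.05 s, during which the arm holds its last target. There are 200 camera calls.

## Working session

There is one attempt and no reset: what is moved stays moved. The work goes in short steps, Python scripts to look and compute and a tool call to move; the robot and the scene stay as the last step left them, time stands still between calls to the robot, and variables do not carry over. Pictures are saved under pics/ and viewed, at most 10 in all, crops included, and the job is handed in when it is done.

Besides the shell and the picture viewer there is one more tool, called after "Call:" as name(argument=value, ...) on one line, values as JSON. move_arm: Moves the arm, as the interface text tells. Its arguments: {"type":"object","properties":{"increments":{"type":"array"},"grip":{"type":"number"},"force":{"type":"number"}},"required":["increments"]}

```bash
mkdir -p pics; cat > h.py <<'E'
import numpy as np, cv2
from scipy.spatial.transform import Rotation as R
from station import telemetry, cams, hand_in, nets
def cam(name, obs=None):
    m=cams.camera_model(name); K=np.array(m["intrinsics"])
    if "T_tool_cam" in m:
        o=obs or telemetry.get_obs(); T=np.eye(4); T[:3,:3]=R.from_euler('xyz',o["eef_rot"]).as_matrix(); T[:3,3]=o["ee_pos"]
        T=T@np.array(m["T_tool_cam"])
        return K,T[:3,3],T[:3,:3],m
    a=np.array(m["attitude"])
    Rm=a if a.shape==(3,3) else (R.from_euler('xyz',a).as_matrix() if a.size==3 else None)
    return K,np.array(m["xyz"]),Rm,m
def ray(c,px):
    K,p,Rm,m=c
    d=np.array(m.get("distortion",m.get("dist",np.zeros(5))),float)
    u=cv2.undistortPoints(np.array([[px]],float),K,d)[0,0]
    v=Rm@np.array([u[0],-u[1],-1]); return p,v/np.linalg.norm(v)
def atz(c,px,z):
    p,v=ray(c,px); return p+v*(z-p[2])/v[2]
def tri(rs):
    A=sum(np.eye(3)-np.outer(v,v) for p,v in rs); b=sum((np.eye(3)-np.outer(v,v))@p for p,v in rs)
    x=np.linalg.solve(A,b); return x,[np.linalg.norm(np.cross(x-p,v)) for p,v in rs]
def proj(c,X):
    K,p,Rm,m=c; q=Rm.T@(np.array(X)-p); return (K@np.array([q[0]/-q[2],q[1]/q[2],1]))[:2]
E
python3 - <<'E'
from h import *
for n in ["scene","side","wrist"]:
    print(n,cams.camera_model(n))
P={}
for n in ["scene","side"]:
    im=cams.camera(n); cv2.imwrite(f"pics/{n}0.png",im)
    for q in ["pack_tabs","charger_bay","lamp_bay","lamp_foot","lamp_head","vial"]:
        r=nets.mark_of(n,q)[:2]; print(n,q,[(np.round(x["centre"],1),round(x["conf"],2)) for x in r])
        if r: P[n,q]=r[0]["centre"]
for q in ["pack_tabs","charger_bay","lamp_bay","lamp_foot","lamp_head","vial"]:
    if ("scene",q) in P and ("side",q) in P:
        print(q,tri([ray(cam(n),P[n,q]) for n in ["scene","side"]]))
print(telemetry.get_obs())
E
```

```text
scene {'intrinsics': array([[373.66133158,   0.        , 266.5438489 ],
       [  0.        , 373.66133158, 193.89647709],
       [  0.        ,   0.        ,   1.        ]]), 'xyz': array([1.0969281 , 0.58969576, 0.91180778]), 'attitude': array([ 0.7461088 , -0.00981444,  2.43982616])}
side {'intrinsics': array([[418.420917  ,   0.        , 263.15855728],
       [  0.        , 418.420917  , 188.32619837],
       [  0.        ,   0.        ,   1.        ]]), 'xyz': array([-0.01436402, -0.78853089,  0.77368218]), 'attitude': array([ 0.96886849,  0.01842369, -0.68669734])}
wrist {'intrinsics': array([[305.40692021,   0.        , 252.69208174],
       [  0.        , 305.40692021, 187.34790908],
       [  0.        ,   0.        ,   1.        ]]), 'T_tool_cam': array([[ 1.00032819e-03,  9.64191178e-01,  2.65206283e-01,
         7.67989550e-02],
       [ 9.99999138e-01, -7.39061409e-04, -1.08493223e-03,
        -1.08358465e-03],
       [-8.50078351e-04,  2.65207140e-01, -9.64191086e-01,
        -1.79752760e-01],
       [ 0.00000000e+00,  0.00000000e+00,  0.00000000e+00,
         1.0000000
[... 1248 characters left out ...]
np.float64(0.006469852794491836)])
{'time_s': 0.7, 'qpos': array([ 1.06339468e+00,  2.99900238e-01,  1.52098774e+00, -5.25948813e-06,
        1.32069065e+00, -6.65833838e-02]), 'joint_vel': array([ 0.00101163, -0.00054173, -0.00060605,  0.00019134, -0.00102355,
        0.00081038]), 'tau': array([-1.31962850e-03, -5.31587934e+01, -3.52870131e+01,  7.08026346e-02,
        2.13495857e-02,  1.05896943e-04]), 'ee_pos': array([0.23466837, 0.49742168, 0.20545064]), 'eef_rot': array([3.14157900e+00, 6.01778266e-06, 2.70077569e+00]), 'force': array([-0.32675165, -1.07214092, -0.67848726]), 'moment': array([-0.00219916,  0.00324215, -0.02691183]), 'grip_force': 0.0, 'grip_width': 0.09408436651116492}
```

View pics/scene0.png

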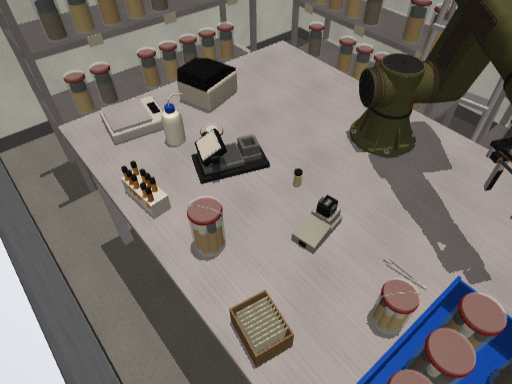

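View pics/side0.png

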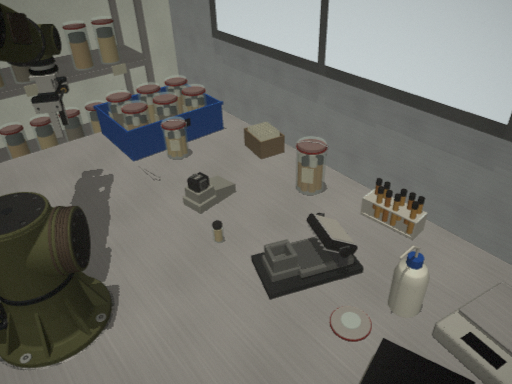

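Call:
move_arm(increments=[[-0.0415,-0.0219,0,0],[-0.0415,-0.0219,0,0],[-0.0415,-0.0219,0,0],[-0.0415,-0.0219,0,0],[-0.0415,-0.0219,0,0],[-0.0415,-0.0219,0,0],[-0.0415,-0.0219,0,0],[-0.0415,-0.0219,0,0],[-0.0415,-0.0219,0,0],[0,0,0,0],[0,0,0,0]])

```text
time_s: 2.08
ee_pos: [0.4881, 0.1601, 0.2054]
eef_rot: [-3.142, -0.0, 2.701]
force: [0.0, 0.3, 0.5]
grip_width: 0.094
grip_force: 0.0
```

```bash
python3 - <<'E'
from h import *
o=telemetry.get_obs(); print(o["time_s"],o["ee_pos"],o["eef_rot"])
c=cam("wrist",o); im=cams.camera("wrist"); cv2.imwrite("pics/w1.png",im)
for q,z in [("pack_tabs",.0825),("charger_bay",.062)]:
    for r in nets.mark_of("wrist",q)[:2]: print(q,r["centre"],r["conf"],atz(c,r["centre"],z))
E
```

```text
2.075 [0.48809713 0.16008215 0.20538119] [-3.14156296e+00 -2.64817311e-04  2.70057151e+00]
pack_tabs [250.5, 182.5] 0.63 [0.48796434 0.15683361 0.0825    ]
```

View pics/w1.png

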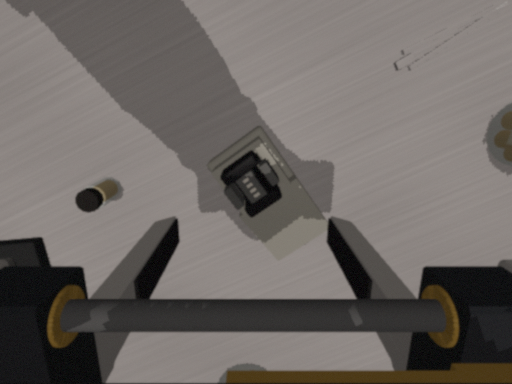

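Call:
move_arm(increments=[[0,0,0.008,-0.156],[0,0,0.008,-0.156],[0,0,0.008,-0.156],[0,0,0.008,-0.156],[0,0,0.008,0],[0,0,0,0]])

```text
time_s: 2.98
ee_pos: [0.488, 0.1601, 0.165]
eef_rot: [-3.142, -0.001, -2.961]
force: [-0.2, -0.8, -0.1]
grip_width: 0.0938
grip_force: 0.0
```

```bash
python3 - <<'E'
from h import *
o=telemetry.get_obs(); print(o["time_s"],o["ee_pos"],o["eef_rot"])
c=cam("wrist",o); im=cams.camera("wrist"); cv2.imwrite("pics/w2.png",cv2.resize(im[80:280,130:380],None,fx=3,fy=3,interpolation=cv2.INTER_CUBIC))
for q,z in [("pack_tabs",.0825),("charger_bay",.062)]:
    for r in nets.mark_of("wrist",q)[:2]: print(q,r["centre"],r["conf"],atz(c,r["centre"],z))
ls=cv2.createLineSegmentDetector().detect(cv2.cvtColor(im,cv2.COLOR_BGR2GRAY))[0][:,0]
for l in ls:
    a,b=l[:2],l[2:]; n=np.hypot(*(a-b))
    if n>22 and abs((a+b)[0]/2-253)<90 and 60<(a+b)[1]/2<280: 
        A,B=atz(c,a,.062),atz(c,b,.062); d=B-A; print(np.round(l),round(n), "ang mod90",round((np.degrees(np.arctan2(d[1],d[0]))+45)%90-45,1))
E
```

```text
2.975 [0.48795937 0.16011436 0.16501412] [-3.14156839e+00 -8.82806576e-04 -2.96126206e+00]
pack_tabs [251.0, 196.0] 0.83 [0.49110475 0.15828277 0.0825    ]
charger_bay [491.4, 181.4] 0.63 [0.44155713 0.38288782 0.062     ]
[177. 219. 179. 242.] 23 ang mod90 9.9
[178. 242. 148. 299.] 64 ang mod90 -18.6
[327. 243. 328. 218.] 25 ang mod90 11.6
[357. 299. 327. 242.] 64 ang mod90 39.4
[231. 161. 268. 161.] 38 ang mod90 9.9
[266. 190. 273. 224.] 36 ang mod90 22.5
[226. 222. 231. 199.] 24 ang mod90 -1.8
[272. 226. 229. 226.] 42 ang mod90 10.4
[154. 221. 177. 216.] 24 ang mod90 23.6
[280. 180. 281. 206.] 25 ang mod90 14.8
[261. 182. 238. 182.] 23 ang mod90 10.9
[293. 126. 292. 167.] 41 ang mod90 10.8
[196. 166. 193. 137.] 29 ang mod90 13.4
[297.  64. 291.  94.] 31 ang mod90 0.3
[325. 192. 323. 221.] 29 ang mod90 10.2
[175. 197. 173. 169.] 28 ang mod90 9.4
[184.  93. 175.  54.] 40 ang mod90 21.3
[292. 100. 296. 122.] 22 ang mod90 25.2
[219. 208. 219. 183.] 25 ang mod90 9.1
[283. 245. 218. 249.] 65 ang mod90 13.5
[261. 213. 260. 187.] 26 ang mod90 11.2
[239. 187. 239. 213.] 26 ang mod90 9.3
[217. 139. 284. 140.] 67 ang mod90 10.0
[219. 150. 279. 150.] 60 ang mod90 10.5
[282. 155. 218. 155.] 64 ang mod90 10.3
[284. 143. 216. 143.] 69 ang mod90 9.8
[288. 169. 288. 197.] 28 ang mod90 12.2
```

View pics/w2.png

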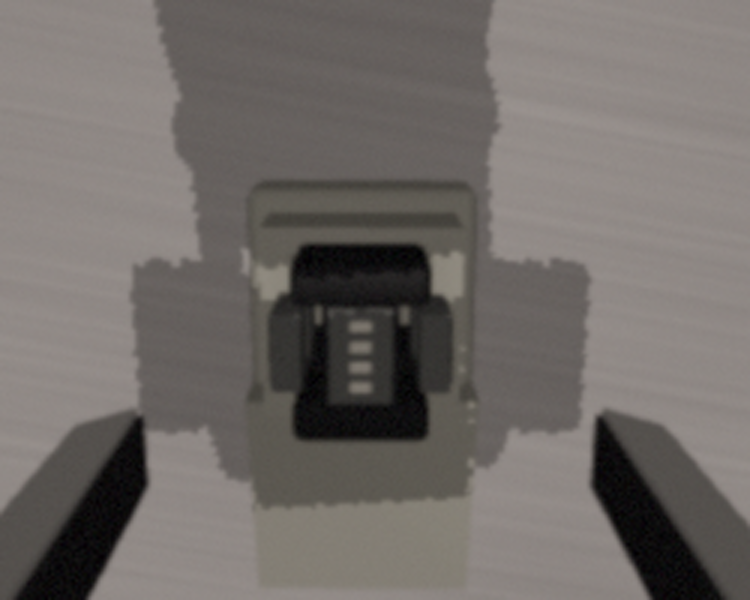

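Call:
move_arm(increments=[[0.001,-0.0026,0.016,0],[0,0,0.016,0],[0,0,0.016,0],[0,0,0.016,0],[0,0,0.016,0],[0,0,0.008,0],[0,0,0.008,0],[0,0,0,0]], grip=0.75, force=12)

```text
time_s: 4.12
ee_pos: [0.4878, 0.157, 0.0691]
eef_rot: [-3.142, -0.001, -2.958]
force: [-0.5, 0.9, -0.4]
grip_width: 0.071
grip_force: 0.0
```

Call:
move_arm(increments=[[0,0,0,0],[0,0,0,0],[0,0,0,0],[0,0,0,0]], grip=0.54)

```text
time_s: 4.62
ee_pos: [0.4881, 0.1572, 0.0699]
eef_rot: [3.141, 0.001, -2.958]
force: [-0.7, 1.6, 4.4]
grip_width: 0.0508
grip_force: 5.9
```

```bash
python3 - <<'E'
from h import *
o=telemetry.get_obs(); print(o)
im=cams.camera("wrist"); cv2.imwrite("pics/w3.png",cv2.resize(im[100:384,100:400],None,fx=2,fy=2,interpolation=cv2.INTER_CUBIC))
E
```

```text
{'time_s': 4.625, 'qpos': array([ 2.40113474e-01,  3.76577893e-01,  1.76210089e+00,  1.15109364e-04,
        1.00206998e+00, -1.51398375e+00]), 'joint_vel': array([-1.52609914e-03, -6.05128279e-04,  3.09973454e-04, -9.50843920e-04,
       -2.57204565e-05, -3.72986089e-04]), 'tau': array([-7.55757652e-01, -4.95478821e+01, -2.81249088e+01, -3.04199327e-01,
       -1.89407333e-02, -2.41544010e-02]), 'ee_pos': array([0.48810279, 0.15721367, 0.06987335]), 'eef_rot': array([ 3.14144785e+00,  8.37020295e-04, -2.95835377e+00]), 'force': array([-0.7199495 ,  1.60804836,  4.4143392 ]), 'moment': array([ 0.21766188,  0.1740544 , -0.03787615]), 'grip_force': 5.902809575200081, 'grip_width': 0.05084125828562043}
```

View pics/w3.png

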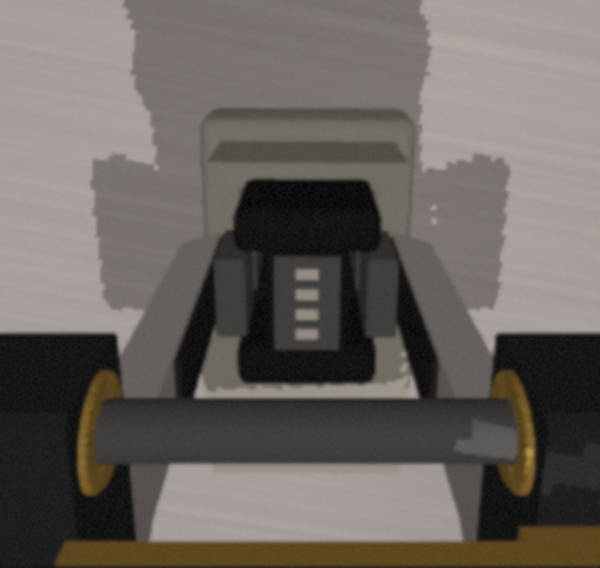

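Call:
move_arm(increments=[[0,0,0,0],[0,0,0,0],[0,0,0,0],[0,0,0,0]], grip=0.4, force=22)

```text
time_s: 5.18
ee_pos: [0.4882, 0.1573, 0.07]
eef_rot: [3.141, 0.001, -2.958]
force: [-1.5, 2.6, 7.5]
grip_width: 0.0402
grip_force: 22.0
```

Call:
move_arm(increments=[[0,0,-0.001,0],[0,0,-0.001,0],[0,0,-0.002,0],[0,0,-0.002,0]], force=30)

```text
time_s: 5.68
ee_pos: [0.488, 0.1572, 0.0758]
eef_rot: [3.141, 0.001, -2.958]
force: [-0.5, 3.0, 4.4]
grip_width: 0.0393
grip_force: 30.0
```

Call:
move_arm(increments=[[0,0,-0.004,0],[0,0,-0.005,0],[0,0,-0.007,0],[0,0,-0.008,0],[0,0,-0.01,0],[0,0,-0.012,0],[0,0,-0.014,0],[0,0,-0.015,0],[0,0,-0.015,0],[0,0,0,0]])

```text
time_s: 6.92
ee_pos: [0.4884, 0.1572, 0.1668]
eef_rot: [3.142, 0.002, -2.958]
force: [0.1, -0.0, -2.5]
grip_width: 0.0389
grip_force: 30.0
```

```bash
python3 - <<'E'
from h import *
o=telemetry.get_obs(); print(o["time_s"],o["ee_pos"],o["eef_rot"],o["force"],o["grip_width"])
c=cam("scene"); im=cams.camera("scene"); cv2.imwrite("pics/s2.png",cv2.resize(im[90:270,170:400],None,fx=3,fy=3,interpolation=cv2.INTER_CUBIC))
r=nets.mark_of("scene","pack_tabs"); print(r[:2], proj(c,o["ee_pos"]+np.array([0,0,.013])))
c2=cam("side"); cams.camera("side"); r2=nets.mark_of("side","pack_tabs"); print(r2[:2])
if r and r2: print(tri([ray(c,r[0]["centre"]),ray(c2,r2[0]["centre"])]))
# lamp axis estimate from first marks
a=np.array([.5539,-.2552])-[.4863,-.2270]; print(np.degrees(np.arctan2(a[1],a[0])))
a=np.array([.608,-.273])-[.4863,-.2270]; print(np.degrees(np.arctan2(a[1],a[0])))
E
```

```text
6.925 [0.48836745 0.1571932  0.1667732 ] [ 3.14150779e+00  2.21458747e-03 -2.95832970e+00] [ 0.05101808 -0.03151565 -2.47469946] 0.03894763910194925
[{'centre': [331.4, 183.9], 'conf': 0.81}] [331.26345524 181.94267506]
[{'centre': [192.2, 151.3], 'conf': 0.59}]
(array([0.4910688 , 0.16415976, 0.18030126]), [np.float64(0.002992800828267824), np.float64(0.0029928008282678453)])
-22.643933747092227
-20.705521095462256
```

View pics/s2.png

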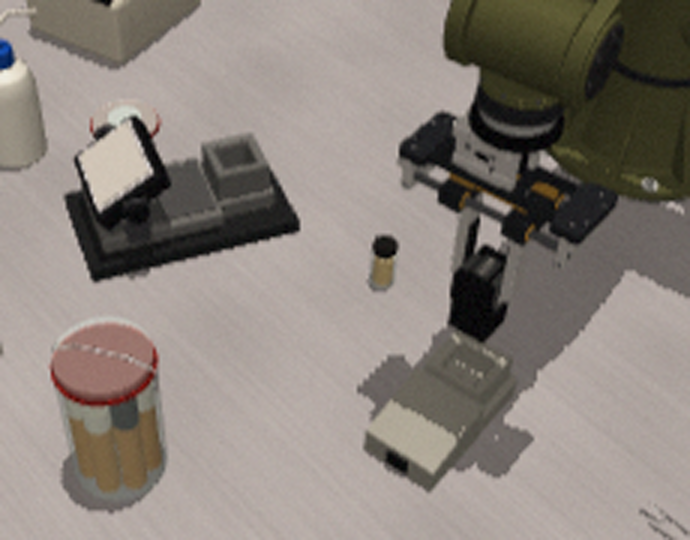

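Call:
move_arm(increments=[[0,0,-0.011,0.14],[0,0,-0.011,0.14],[0,0,-0.011,0.14],[-0.01,-0.018,-0.01,0.139],[-0.0199,-0.0358,0,0],[-0.0199,-0.0358,0,0],[-0.0199,-0.0358,0,0],[-0.0199,-0.0358,0,0],[-0.0199,-0.0358,0,0],[-0.0199,-0.0358,0,0],[-0.0199,-0.0358,0,0],[-0.0199,-0.0358,0,0],[-0.0199,-0.0358,0,0],[-0.01,-0.018,0,0],[0,0,0,0],[0,0,0,0]])

```text
time_s: 9.12
ee_pos: [0.5444, -0.2476, 0.2083]
eef_rot: [3.141, -0.0, 2.766]
force: [-0.2, 0.1, -2.9]
grip_width: 0.0398
grip_force: 30.0
```

```bash
python3 - <<'E'
from h import *
o=telemetry.get_obs(); print(o["time_s"],o["ee_pos"],o["eef_rot"],o["force"],o["grip_width"])
c=cam("wrist",o); im=cams.camera("wrist"); cv2.imwrite("pics/w4.png",cv2.resize(im[0:300,100:400],None,fx=2,fy=2,interpolation=cv2.INTER_CUBIC)); np.save("w4.npy",im)
for q,z in [("lamp_bay",.073),("pack_tabs",o["ee_pos"][2]+.013),("pack_foot",o["ee_pos"][2]-.051)]:
    for r in nets.mark_of("wrist",q)[:2]: print(q,r["centre"],r["conf"],atz(c,r["centre"],z))
ls=cv2.createLineSegmentDetector().detect(cv2.cvtColor(im,cv2.COLOR_BGR2GRAY))[0][:,0]
for l in ls:
    a,b=l[:2],l[2:]; n=np.hypot(*(a-b))
    if n>18 and abs((a+b)[0]/2-253)<90 and 30<(a+b)[1]/2<200: 
        A,B=atz(c,a,.073),atz(c,b,.073); d=B-A; print(np.round(l,1),round(n), "ang mod90",round((np.degrees(np.arctan2(d[1],d[0]))+45)%90-45,1))
E
```

```text
9.125 [ 0.54441537 -0.24760396  0.20829416] [ 3.14131488e+00 -4.62729480e-04  2.76648104e+00] [-0.16613584  0.11039797 -2.94811507] 0.03975204497628188
lamp_bay [248.6, 113.6] 0.6 [ 0.48029026 -0.22761247  0.073     ]
pack_tabs [252.8, 239.1] 0.63 [ 0.54494055 -0.2487077   0.22129416]
[198.2 210.7 186.4  66.7] 144 ang mod90 -19.7
[188.1  64.7 308.2  61.3] 120 ang mod90 -19.9
[309.4  63.1 306.6 208.1] 145 ang mod90 -19.8
[202.8 145.5 206.3 209.3] 64 ang mod90 -20.8
[213.6  81.8 217.2 143.2] 62 ang mod90 -19.8
[297.7 208.1 297.4 165.6] 43 ang mod90 -18.9
[236.3  61.9 236.1  43.1] 19 ang mod90 -21.7
[229.4 183.3 276.9 183.4] 48 ang mod90 -21.6
[336.   78.6 325.  107.9] 31 ang mod90 -39.4
[332.  164.4 328.8 209.4] 45 ang mod90 -21.4
[223.4 139.4 223.2  99.4] 40 ang mod90 -22.5
[345.2  48.9 340.   66.2] 18 ang mod90 -35.4
[323.2 125.6 316.9 159.6] 35 ang mod90 -28.7
[280.6  77.3 233.1  79. ] 48 ang mod90 -19.5
[282.6 140.6 282.8  79.4] 61 ang mod90 -20.1
[226.9  91.3 268.1  91.1] 41 ang mod90 -21.2
[239.4 162.7 273.1 162.7] 34 ang mod90 -21.4
[223.2 167.  224.8 146.9] 20 ang mod90 -27.5
[285.7 150.4 258.1 148.2] 28 ang mod90 -26.1
[266.9  94.7 229.4  95.2] 38 ang mod90 -20.6
[230.6 132.5 268.1 131. ] 38 ang mod90 -19.1
[268.4 129.4 268.1  96.9] 32 ang mod90 -20.2
[269.4 134.6 229.3 136.2] 40 ang mod90 -19.2
[290.3 166.9 290.  190.6] 24 ang mod90 -20.2
[228.3  98.1 229.6 130.6] 33 ang mod90 -20.1
[212.9 198.1 211.1 171.8] 26 ang mod90 -19.8
[266.9 145.6 288.1 146.4] 21 ang mod90 -23.5
```

View pics/w4.png

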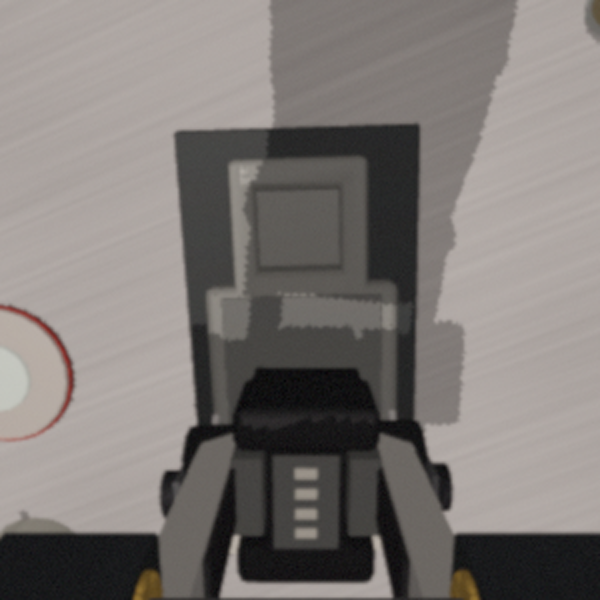

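Call:
move_arm(increments=[[0.011,-0.0005,0,-0.028],[0.014,-0.0007,0,0],[0.014,-0.0007,0.01,0],[0.014,-0.0006,0.015,0],[0.0141,-0.0006,0.015,0],[0,0,0.015,0],[0,0,0.008,0],[0,0,0,0],[0,0,0,0]])

```text
time_s: 10.45
ee_pos: [0.4807, -0.2285, 0.1458]
eef_rot: [-3.141, 0.001, 2.794]
force: [-0.6, 0.2, -3.0]
grip_width: 0.0389
grip_force: 30.0
```

```bash
python3 - <<'E'
from h import *
o=telemetry.get_obs(); print(o["time_s"],o["ee_pos"],o["eef_rot"],o["force"],o["grip_width"])
S=cams.camera("scene"); D=cams.camera("side")
f=lambda i,x,y:cv2.resize(i[y-50:y+50,x-65:x+65],(400*13//13,308),interpolation=cv2.INTER_CUBIC)
ps=proj(cam("scene"),[.48,-.228,.08]).astype(int); pd=proj(cam("side"),[.48,-.228,.08]).astype(int); print(ps,pd)
cv2.imwrite("pics/c1.png",np.hstack([f(S,*ps),f(D,*pd)]))
E
```

```text
10.45 [ 0.48074469 -0.22853914  0.14580336] [-3.14147630e+00  5.96716696e-04  2.79398999e+00] [-0.56355607  0.17120115 -3.03976158] 0.03892314272178648
[247 140] [279 249]
```

View pics/c1.png

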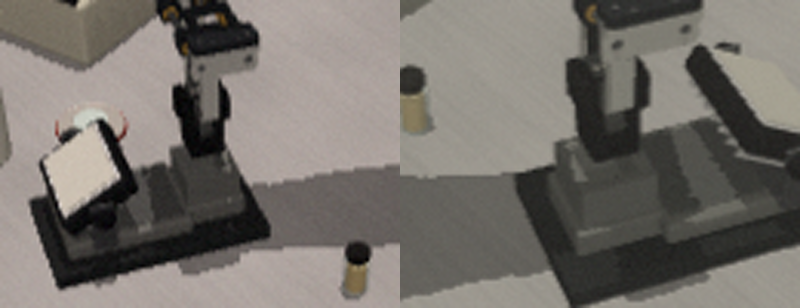

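Call:
move_arm(increments=[[0.0007,0.0007,0.003,0],[0,0,0.003,0],[0,0,0.003,0],[0,0,0.003,0],[0,0,0.003,0]])

```text
time_s: 11.18
ee_pos: [0.4799, -0.2275, 0.1302]
eef_rot: [-3.142, 0.0, 2.794]
force: [-0.2, 0.1, -2.5]
grip_width: 0.0395
grip_force: 30.0
```

Call:
move_arm(increments=[[0,0,0.003,0],[0,0,0.003,0],[0,0,0.003,0]])

```text
time_s: 11.55
ee_pos: [0.48, -0.2275, 0.1212]
eef_rot: [3.142, 0.0, 2.794]
force: [-0.3, -0.2, -3.0]
grip_width: 0.0392
grip_force: 30.0
```

Call:
move_arm(increments=[[0,0,0.003,0],[0,0,0.003,0],[0,0,0.003,0]])

```text
time_s: 11.92
ee_pos: [0.48, -0.2275, 0.1123]
eef_rot: [3.142, 0.0, 2.794]
force: [-0.7, 0.7, -2.3]
grip_width: 0.0394
grip_force: 30.0
```

Call:
move_arm(increments=[[0,0,0.003,0],[0,0,0.003,0],[0,0,0.003,0],[0,0,0.003,0]])

```text
time_s: 12.42
ee_pos: [0.48, -0.2275, 0.1003]
eef_rot: [3.142, 0.0, 2.794]
force: [0.6, 1.3, -1.5]
grip_width: 0.0391
grip_force: 30.0
```

Call:
move_arm(increments=[[0,0,0.002,0],[0,0,0.002,0],[0,0,0.002,0]])

```text
time_s: 12.8
ee_pos: [0.48, -0.2275, 0.0944]
eef_rot: [3.142, 0.0, 2.794]
force: [0.0, 2.2, -2.0]
grip_width: 0.039
grip_force: 30.0
```

Call:
move_arm(increments=[[0,0,0.002,0],[0,0,0.002,0]])

```text
time_s: 13.05
ee_pos: [0.48, -0.2275, 0.0905]
eef_rot: [3.142, 0.0, 2.794]
force: [0.0, 2.0, 0.8]
grip_width: 0.0395
grip_force: 30.0
```

Call:
move_arm(increments=[[0,0,0.002,0],[0,0,0.002,0]])

```text
time_s: 13.3
ee_pos: [0.4801, -0.2275, 0.0866]
eef_rot: [3.142, 0.0, 2.794]
force: [-0.7, 2.3, 4.6]
grip_width: 0.039
grip_force: 30.0
```

Call:
move_arm(increments=[[0,0,0.002,0],[0,0,0,0]])

```text
time_s: 13.55
ee_pos: [0.4801, -0.2276, 0.0845]
eef_rot: [-3.142, 0.0, 2.794]
force: [-0.3, 4.1, 4.4]
grip_width: 0.0395
grip_force: 30.0
```

Call:
move_arm(increments=[[0,0.0004,0.0015,0],[0,0,0.0015,0]])

```text
time_s: 13.8
ee_pos: [0.4801, -0.2274, 0.0816]
eef_rot: [-3.141, 0.0, 2.794]
force: [-1.4, 0.7, 6.8]
grip_width: 0.0391
grip_force: 30.0
```

Call:
move_arm(increments=[[0,0,0.0015,0],[0,0,0.001,0]])

```text
time_s: 14.05
ee_pos: [0.4802, -0.2275, 0.0792]
eef_rot: [-3.141, 0.001, 2.794]
force: [-1.4, 1.2, 8.1]
grip_width: 0.0393
grip_force: 30.0
```

Call:
move_arm(increments=[[0,0,0.001,0],[0,0,0.001,0]])

```text
time_s: 14.3
ee_pos: [0.4803, -0.2275, 0.0774]
eef_rot: [-3.141, 0.001, 2.794]
force: [-3.0, 0.6, 13.1]
grip_width: 0.0398
grip_force: 30.0
```

Call:
move_arm(increments=[[0,0,0.001,0],[0,0,0.001,0]])

```text
time_s: 14.55
ee_pos: [0.4806, -0.2277, 0.0771]
eef_rot: [-3.141, 0.002, 2.794]
force: [-10.5, 6.4, 35.4]
grip_width: 0.0399
grip_force: 30.0
```

Call:
move_arm(increments=[[0,0,0.001,0],[0,0,0,0]])

```text
time_s: 14.8
ee_pos: [0.4807, -0.2277, 0.0769]
eef_rot: [-3.141, 0.003, 2.794]
force: [-13.4, 6.3, 37.5]
grip_width: 0.04
grip_force: 30.0
```

Call:
move_arm(increments=[[0,0,-0.0008,0],[0,0,0,0]])

```text
time_s: 15.05
ee_pos: [0.4806, -0.2276, 0.0771]
eef_rot: [-3.141, 0.002, 2.794]
force: [-8.5, 5.4, 30.3]
grip_width: 0.0397
grip_force: 30.0
```

Call:
move_arm(increments=[[0,0,0,0],[0,0,0,0],[0,0,0,0]], grip=0.56)

```text
time_s: 15.42
ee_pos: [0.48, -0.2273, 0.0746]
eef_rot: [-3.141, -0.0, 2.794]
force: [1.1, 0.4, 1.7]
grip_width: 0.0526
grip_force: 0.7
```

Call:
move_arm(increments=[[0,0,0,0],[0,0,0,0],[0,0,0,0]], grip=0.7)

```text
time_s: 15.8
ee_pos: [0.4799, -0.227, 0.0745]
eef_rot: [3.141, -0.001, 2.794]
force: [-0.1, 0.5, 0.8]
grip_width: 0.0655
grip_force: 0.0
```

```bash
python3 - <<'E'
from h import *
o=telemetry.get_obs(); print(o["time_s"],o["ee_pos"],o["force"],o["grip_width"])
S=cams.camera("scene"); rs=nets.mark_of("scene","pack_tabs"); bs=nets.mark_of("scene","lamp_bay"); D=cams.camera("side"); rd=nets.mark_of("side","pack_tabs"); bd=nets.mark_of("side","lamp_bay")
print(rs[:1],rd[:1],bs[:1],bd[:1])
if rs and rd: print(tri([ray(cam("scene"),rs[0]["centre"]),ray(cam("side"),rd[0]["centre"])]))
if bs and bd: print(tri([ray(cam("scene"),bs[0]["centre"]),ray(cam("side"),bd[0]["centre"])]))
W=cams.camera("wrist")
f=lambda i,x,y:cv2.resize(i[y-50:y+50,x-43:x+43],(265,308),interpolation=cv2.INTER_CUBIC)
cv2.imwrite("pics/c2.png",np.hstack([f(S,247,140),f(D,279,249),cv2.resize(W[84:384,124:382],(265,308))]))
E
```

```text
15.8 [ 0.47992505 -0.22700835  0.07450416] [-0.10458143  0.52310637  0.78233298] 0.06545754199865671
[{'centre': [208.1, 244.3], 'conf': 0.53}] [{'centre': [279.4, 242.7], 'conf': 0.64}] [{'centre': [248.2, 142.1], 'conf': 0.59}] [{'centre': [279.1, 248.4], 'conf': 0.76}]
(array([ 0.7158583 , -0.05392523, -0.14052064]), [np.float64(0.06347162205557812), np.float64(0.06347162205557799)])
(array([ 0.48378923, -0.22179397,  0.0782411 ]), [np.float64(7.68033601744862e-05), np.float64(7.680336017447446e-05)])
```

View pics/c2.png

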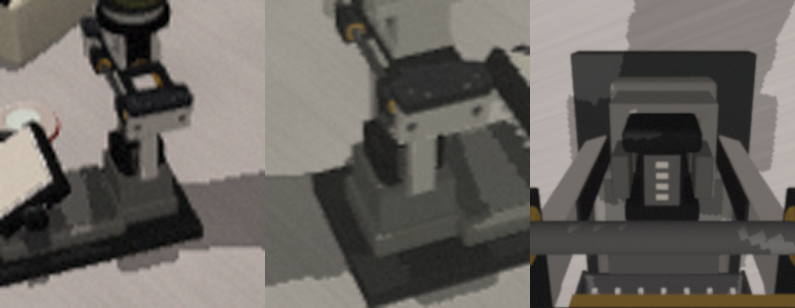

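Call:
move_arm(increments=[[0,0,-0.003,0],[0,0,-0.008,0],[0,0,-0.016,0],[0,0,-0.016,0],[0,0,-0.016,0],[0,0,-0.011,0],[0,0,0,0]])

```text
time_s: 17.02
ee_pos: [0.4804, -0.2273, 0.1456]
eef_rot: [-3.141, 0.001, 2.794]
force: [-0.3, -1.2, -1.3]
grip_width: 0.0661
grip_force: 0.0
```

```bash
python3 - <<'E'
from h import *
o=telemetry.get_obs(); print(o["time_s"],o["ee_pos"],o["force"],o["grip_width"])
S=cams.camera("scene"); rs=nets.mark_of("scene","pack_tabs"); D=cams.camera("side"); rd=nets.mark_of("side","pack_tabs")
print(rs[:2],rd[:2])
if rs and rd: print(tri([ray(cam("scene"),rs[0]["centre"]),ray(cam("side"),rd[0]["centre"])]))
for h in (.0965,.106): print(h,proj(cam("scene"),[.480,-.2275,h]),proj(cam("side"),[.480,-.2275,h]))
E
```

```text
17.025 [ 0.48035818 -0.22726898  0.14563532] [-0.33699995 -1.17038983 -1.29267722] 0.06609677296344824
[{'centre': [249.9, 141.5], 'conf': 0.78}] [{'centre': [278.6, 242.8], 'conf': 0.62}]
(array([ 0.48662748, -0.2126186 ,  0.08826946]), [np.float64(0.002580346314045474), np.float64(0.0025803463140455)])
0.0965 [247.92083931 136.71823096] [279.53370493 244.6679504 ]
0.106 [247.84686795 134.53323781] [279.54863983 241.67622226]
```

Call:
move_arm(increments=[[0,0,0,0],[0,0,0,0],[0,0,0,0],[0,0,0,0],[0,0,0,0],[0,0,0,0]], grip=0.02, force=10)

```text
time_s: 17.98
ee_pos: [0.4801, -0.2272, 0.1448]
eef_rot: [-3.142, 0.0, 2.794]
force: [-0.7, 0.1, 0.4]
grip_width: 0.0092
grip_force: 0.0
```

Call:
move_arm(increments=[[0,0,0.005,0],[0,0,0.005,0],[0,0,0.005,0],[0,0,0.005,0],[0,0,0.004,0],[0,0,0,0]])

```text
time_s: 18.73
ee_pos: [0.48, -0.227, 0.1204]
eef_rot: [3.142, -0.0, 2.794]
force: [-0.2, -0.3, 0.0]
grip_width: 0.0018
grip_force: 0.0
```

Call:
move_arm(increments=[[0,0,0.002,0],[0,0,0.002,0],[0,0,0.002,0]])

```text
time_s: 19.1
ee_pos: [0.4801, -0.2272, 0.1147]
eef_rot: [-3.142, 0.0, 2.794]
force: [0.3, 0.2, 0.1]
grip_width: 0.0017
grip_force: 0.0
```

Call:
move_arm(increments=[[0,0,0.0015,0],[0,0,0.0015,0]])

```text
time_s: 19.35
ee_pos: [0.4801, -0.2271, 0.1117]
eef_rot: [-3.142, 0.0, 2.794]
force: [0.1, 0.4, 0.0]
grip_width: 0.0022
grip_force: 0.0
```

Call:
move_arm(increments=[[0,0,0.0015,0],[0,0,0.0015,0]])

```text
time_s: 19.6
ee_pos: [0.4801, -0.2272, 0.1088]
eef_rot: [-3.142, 0.0, 2.794]
force: [-1.4, 0.2, 2.6]
grip_width: 0.0017
grip_force: 1.1
```

Call:
move_arm(increments=[[0,0,0.0015,0],[0,0,0.0015,0]])

```text
time_s: 19.85
ee_pos: [0.4802, -0.2272, 0.1059]
eef_rot: [-3.141, 0.0, 2.794]
force: [-0.5, 0.0, 4.9]
grip_width: 0.0018
grip_force: 2.5
```

Call:
move_arm(increments=[[0,0,0.001,0],[0,0,0.001,0]])

```text
time_s: 20.1
ee_pos: [0.4805, -0.2273, 0.1043]
eef_rot: [-3.141, 0.001, 2.794]
force: [-0.8, 0.6, 8.8]
grip_width: 0.0019
grip_force: 4.4
```

Call:
move_arm(increments=[[0,0,0.001,0],[0,0,0,0]])

```text
time_s: 20.35
ee_pos: [0.4805, -0.2274, 0.1039]
eef_rot: [-3.141, 0.002, 2.794]
force: [-3.3, 0.8, 14.6]
grip_width: 0.0019
grip_force: 7.3
```

Call:
move_arm(increments=[[0,0,0.0007,0],[0,0,0,0]])

```text
time_s: 20.6
ee_pos: [0.4806, -0.2274, 0.1038]
eef_rot: [-3.141, 0.002, 2.794]
force: [-6.2, 3.5, 21.5]
grip_width: 0.0019
grip_force: 10.6
```

Call:
move_arm(increments=[[0,0,-0.004,0],[0,0,-0.006,0],[0,0,-0.012,0],[0,0,-0.02,0],[0,0,-0.03,0],[0.02,0,-0.03,0],[0.03,0,0,0],[0.03,0,0,0],[0,0,0,0],[0,0,0,0]])

```text
time_s: 21.85
ee_pos: [0.4053, -0.2001, 0.2045]
eef_rot: [-3.141, 0.001, 2.794]
force: [0.4, -0.1, 0.5]
grip_width: 0.002
grip_force: 0.0
```

```bash
python3 - <<'E'
from h import *
o=telemetry.get_obs(); print(o["time_s"],o["ee_pos"],o["force"])
S=cams.camera("scene"); D=cams.camera("side"); W=cams.camera("wrist")
f=lambda i,x,y:cv2.resize(i[y-40:y+40,x-40:x+40],(265,265),interpolation=cv2.INTER_CUBIC)
cv2.imwrite("pics/c3.png",np.hstack([f(S,247,140),f(D,279,249),cv2.resize(W[100:365,124:389],(265,265))]))
E
```

```text
21.85 [ 0.40534879 -0.20010102  0.20452127] [ 0.44133672 -0.0641016   0.54953091]
```

View pics/c3.png

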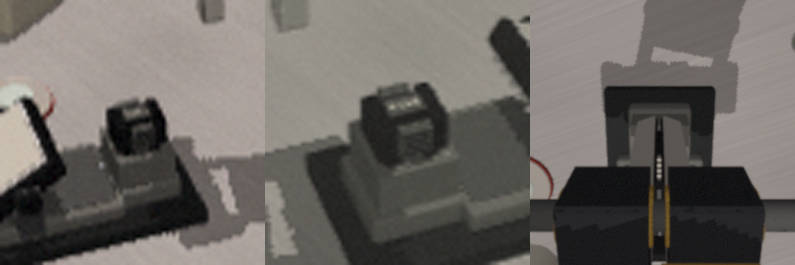

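The pack sits fully down in the lamp bay with both tabs out, and the robot is clear of it.

```bash
python3 -c "
from station import hand_in; print(hand_in())"
```

```text
the job is handed in; nothing more can be done
None
```

The battery pack is out of the charger and seated in the lamp's bay, apparently latched with both tabs out: a 21 N press on its top met only foam give and then a firm stop at the home height. The job was handed in at about 22 s with the robot clear; no verdict came back.

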